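# Refit the scent dispenser and hold its dial at the third click

### The arm

A 7-joint arm with a two-finger parallel gripper is mounted at the origin on the work surface. World frame = base frame: x ahead of the robot, y to its left, z up, the work surface at z = 0. Lengths are in m, angles in rad, forces in N, time in s.
With the tool pointing down it reaches from about 0.4 to 0.9 m from the base axis. Payload 5.6 kg.
Tool frame: the origin (TCP) lies where the fingers leave the gripper's body, on its centre line; the fingertips stand 88 mm ahead of it and the grasp point (between the pads) lies 69 mm ahead of it; z points along the fingers, x is the direction in which the jaws open and shut, and the axes are right-handed (so a half turn about z gives the same grasp; the last joint's range is limited). The gripper opens to 92 mm and grips with 3 to 60 N. Pads are 20 mm wide; open, the fingers measure 128 mm over their backs; the gripper's body (75 mm by 189 mm) begins 69 mm behind the grasp point.
Start: joints at [-1.269, 0.468, -0.012, 1.603, 0.006, 1.071, -0.056], TCP at [0.22, 0.612, 0.303] pointing down, gripper open.
Joint ranges: [-2.53, 2.53], [-0.31, 2.02], [-1.57, 1.55], [0.28, 2.44], [-1.29, 4.43], [0.15, 1.84], [-2.92, 2.92]. Speed limits (rad/s): [2.57, 2.57, 3.14, 3.14, 3.14, 3.14, 3.14].

### API

Orientations are given as a rotation vector (axis times angle).
In Python, from plant import robot, eyes, ticket gives the robot as it stands.
- The arm moves only by the tool step_arm, never from a script. Its argument "steps" is a list of rows, each a list of 5 numbers: the shift along the tool's x, y, z in m, then the turn about the tool's z in degrees, then the closure, from 0 (fully open) to 1 (shut). A call has exactly 8 rows; each row is the pose to reach, as a shift and turn from the pose commanded when the call began, along the tool's axes at that moment; what a row does not reach only later rows make up. A row lasts 1/8 s, in which the tool goes at most 62.5 mm and 10.7 degrees, less where a joint would pass 70% of its speed; a pose out of reach is approached as far as the arm can. A call with a gripper value outside its range is refused whole. The fingers move at their own pace and stop on an object; "newtons" is the grip in N (left out, the last holds). Time passes only in rows, so rows that repeat a pose let the fingers close, or fill a call up. It gives the time, the measured TCP pose, the force and the opening at its end, in the units of the state.
- robot.get_state(): the state, without advancing time (a new reading comes with each control period).
- eyes.get_image(name): name is "scene" or "top" or "wrist"; returns a dict with "image" (384x512x3 uint8, blue, green, red), "fx", "fy", "cx", "cy" (pixels), "k1" (the pictures are not rectified: a ray, as slopes to the right and down, at radius r is drawn at 1 + k1 r^2 times it, then the intrinsics apply), "eye" and "orientation" of the camera in the world; the wrist camera has in their place "mount" (4x4, takes a point from camera to tool coordinates, whose origin is the TCP and whose axes are the tool frame's). Camera axes: x right, y up, looking along -z (the intrinsics and any distortion apply to the point x, -y, -z); pixel columns grow to the right and rows downward; lengths in m; the calibration is good to about 2 mm. A picture is of the moment at which its call begins: read the wrist's pose just before it. There is no depth.
- ticket.sign_off(): hands the job in, once; it reports no verdict.
The state is a dict: "t": time; "joint_positions": joint angles; "joint_velocities": joint speeds; "effort": joint torques, N m; "ee_pos": TCP position; "tcp_rot": TCP orientation; "contact_force": force on the tool from outside, world axes, zero at the start; "wrist_torque": the same for the moment, N m; "width": finger opening in m.
Only numpy, scipy, OpenCV 4.12 (cv2) and the standard library are available. Lean on these libraries where they do the work, as an engineer would, in place of code of your own. Each camera call takes 0.05 s, during which the arm holds its last target. There are 200 camera calls.

### The job

The white scent dispenser is empty and one of the two beech refill sleeves belongs on it: only one of them slides down over the steel post on its top. Leave that one on the post, fully home, and put the one that does not go over the post into the frosted glass bowl; then press the lever of the dispenser's spring-return dial down past the first two clicks to the third, no further, and hold it there against its spring - you finish while still holding it. Leave everything else where it stands.

Things in the scene. Friction and masses are not known exactly. Their poses are not given: they have to be found in the camera images.
- dispenser: white ceramic dispenser, fixed to the table: a round body 96 mm in diameter (100 at the foot) and 90 mm tall with a flat top, origin at the centre of its underside, z up. From the middle of the top a steel post 12 mm in diameter stands 45 mm high. On its -y side is the dial, whose lever points towards its -x side
- post_tip (a point): the centre of the top end of the post, 135 mm above the table; the edge of the tip is bevelled by 1 mm. A sleeve that is fully home stands on the flat ceramic top, 90 mm above the table
- dial_axis (a point): on the dial's axis, at mid-thickness, 62 mm to the dispenser's -y side and 85 mm above the table; the axis is level, along the dispenser's y; the bar's middle lies 4 mm further to -y. A steel disc 56 mm across, 12 mm thick, turns before an aluminium disc with three small dark studs, one for each click
- dial_bar (a point): centre of the cross bar at the lever's end: a level steel bar 12 mm thick, 36 mm long, parallel to the dial axis and 70 mm from it; turns with the dial, pressed from above. At rest the lever rises 30 deg above level towards the dispenser's -x: bar 61 mm out, 120 mm above the table. Third click: 30 deg below level, in line with the lowest stud: bar 61 mm out (70 when level), 50 mm above the table
- dial (a joint): angle of the dial in rad: 0 at rest, grows as the lever is pressed down. Clicks at 0.35, 0.70 and 1.05 (20, 40 and 60 deg); beyond a further bump it ends at a stop at 1.40. A spring always returns it to 0 when it is let go; holding it at the third click takes about 3 to 6 N at the bar, pushing over a click up to about 7 N
- sleeve_a_center (a point): centre (half-way up) of a beech sleeve standing on the table: a plain tube 32 mm in outer diameter, 36 mm tall, axis z, about 25 g. The two sleeves are alike outside; one has a bore of 18 mm, which goes over the post, the other of 9 mm, which does not. Look, or try them on the post, to find which is which
- sleeve_b_center (a point): centre (half-way up) of the other beech sleeve, the same outside; see sleeve_a_center
- bowl: loose frosted glass bowl, 156 mm across the rim, 52 mm tall, wall 5 mm, flat inside floor 6 mm above the table and about 105 mm across, 0.4 kg; origin at the centre of its underside
- coaster: grey stone coaster, 95 x 95 x 8 mm, fixed, origin at the centre of its underside; not part of the job
- candle_glass: small glass cup on the coaster, 54 mm in diameter, 50 mm tall, origin at the centre of its underside; leave alone
- glasses_case: black spectacle case, 55 x 150 x 36 mm, origin at the centre of its underside; leave alone
- remote: remote control, 150 x 42 x 17 mm, origin at the centre of its underside; leave alone
- phone_stand: aluminium phone stand, 85 x 70 mm, about 102 mm tall, origin at the centre of its foot plate's underside; leave alone
- beech_box: small closed beech box, 104 x 164 mm, 78 mm tall with its knob, origin at the centre of its underside; leave alone

How it is judged:
By the outcome, as a careful person would: the job done as asked, in the order asked, and still so for the second after the job is handed in, while the arm keeps its last pose, push and grip.
It also fails if it takes over 67 s, if anything falls off the work surface, if the arm or the gripper's body presses on something with over 40 N, if the wrist force passes 120 N, or if a joint passes its speed limit or range.

## Working session

There is one attempt and no reset: what is moved stays moved. The work goes in short steps, Python scripts to look and compute and a tool call to move; the robot and the scene stay as the last step left them, time stands still between calls to the robot, and variables do not carry over. Pictures are saved under pics/ and viewed, about 8 in all and at most 12, crops included, and the job is handed in when it is done.

Besides the shell and the picture viewer there is one more tool, called after "Emit:" as a command line: name --pt "numbers of a row" for each row, then --argument value for the rest. step_arm: Moves the arm, as the interface text tells. Its arguments: {"type":"object","properties":{"steps":{"type":"array","items":{"type":"array","items":{"type":"number"}}},"newtons":{"type":"number"}},"required":["steps"]}

```bash
ls; mkdir -p pics; cat > h.py <<'E'
import numpy as np, cv2
from scipy.spatial.transform import Rotation as R
from plant import robot, eyes, ticket
def grab(n):
    s=robot.get_state(); c=eyes.get_image(n)
    if n=='wrist':
        T=np.eye(4);T[:3,:3]=R.from_rotvec(s['tcp_rot']).as_matrix();T[:3,3]=s['ee_pos']
        M=T@np.array(c['mount']); c['E']=M[:3,3]; c['Q']=M[:3,:3]
    else:
        c['E']=np.array(c['eye']); o=np.array(c['orientation']); c['Q']=o if o.shape==(3,3) else (R.from_rotvec(o).as_matrix() if o.size==3 else R.from_quat(o).as_matrix())
    return c
def ray(c,u,v):
    K=np.array([[c['fx'],0,c['cx']],[0,c['fy'],c['cy']],[0,0,1.]])
    p=cv2.undistortPoints(np.array([[[u,v]]],float),K,np.array([c['k1'],0,0,0.]))[0,0]
    return c['Q']@np.array([p[0],-p[1],-1])
def onz(c,u,v,z):
    d=ray(c,u,v); return c['E']+d*(z-c['E'][2])/d[2]
def proj(c,P):
    q=c['Q'].T@(np.array(P)-c['E']); a=q[0]/-q[2]; b=-q[1]/-q[2]; f=1+c['k1']*(a*a+b*b)
    return np.array([c['cx']+c['fx']*a*f, c['cy']+c['fy']*b*f])
def toolshift(P,s=None):
    "shift in tool axes from measured TCP to world TCP point P"
    s=s or robot.get_state(); return R.from_rotvec(s['tcp_rot']).as_matrix().T@(np.array(P)-s['ee_pos'])
E
python3 - <<'E'
from h import *
for n in ('scene','top','wrist'):
    c=grab(n); cv2.imwrite(f'pics/{n}0.png',c['image']); print(n,c['E'],c['Q'].round(3).tolist(),c['fx'],c['k1'],np.shape(c.get('orientation')))
s=robot.get_state(); print(s['t'],s['tcp_rot'],R.from_rotvec(s['tcp_rot']).as_matrix().round(3).tolist(),s['ee_pos'],s['contact_force'],s['width'])
a=cv2.imread('pics/scene0.png');b=cv2.imread('pics/top0.png')
E
```

```text
pics
scene [1.0926896  0.18932957 0.8815744 ] [[-0.373, -0.773, 0.513], [0.928, -0.317, 0.197], [0.01, 0.549, 0.836]] 370.89944542393636 -0.011760230327702596 (3,)
top [0.34370578 0.00464199 1.30212531] [[0.055, 0.977, -0.207], [-0.998, 0.054, -0.011], [0.0, 0.207, 0.978]] 359.47438177012907 -0.08499740388253355 (3,)
wrist [0.15648333 0.63312829 0.38316595] [[0.339, -0.914, -0.223], [0.941, 0.328, 0.083], [-0.003, -0.238, 0.971]] 319.4272645260622 -0.06715766594504448 ()
0.15 [ 2.56895077e+00  1.80684406e+00 -1.59266944e-03] [[0.338, 0.941, -0.0], [0.941, -0.338, -0.001], [-0.001, 0.0, -1.0]] [0.21966762 0.61142108 0.3019752 ] [-0.3387941  -0.08727209 -0.42693273] 0.09202247112794104
```

View pics/top0.png

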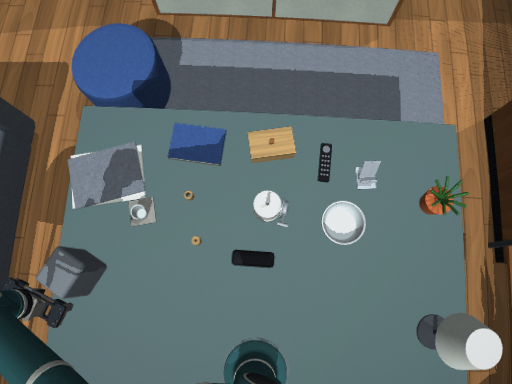

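View pics/scene0.png

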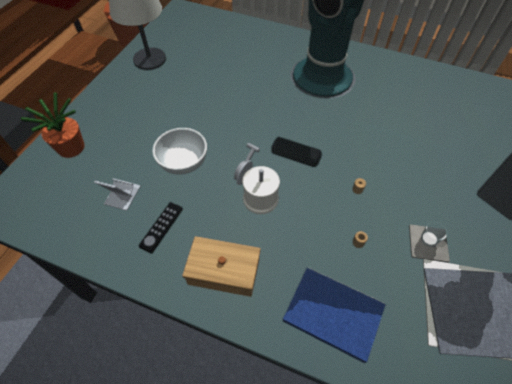

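The top view shows the sleeves at (188,195) and (196,240), dispenser (268,205), dial towards the lower right with its bar near (283,225), and bowl (344,222). In the scene view the sleeves are at (361,238) and (360,185). Next I'll take a zoomed montage plus measurements.

```bash
python3 - <<'E'
from h import *
t=grab('top');s=grab('scene')
def crop(c,x,y,w,h,k): return cv2.resize(c['image'][y:y+h,x:x+w],None,fx=k,fy=k,interpolation=cv2.INTER_CUBIC)
a=np.hstack([crop(t,240,180,60,60,6),crop(s,225,135,70,80,5)[:360]]) if 0 else None
A=crop(t,243,183,50,50,6);B=crop(s,230,140,60,75,4);C=crop(t,175,185,30,65,4);D=crop(s,345,170,30,80,4)
W=np.zeros((330,800,3),np.uint8);x=0
for p in (A,B,C,D): W[:p.shape[0],x:x+p.shape[1]]=p; x+=p.shape[1]+5
cv2.imwrite('pics/m1.png',W)
for n,c in (('top',t),('scene',s)):
    h=cv2.cvtColor(c['image'],cv2.COLOR_BGR2HSV)
    m=cv2.inRange(h,(8,70,80),(28,255,255)); k,_,st,ce=cv2.connectedComponentsWithStats(m)
    for i in range(1,k):
        if 8<st[i,4]<2500: print(n,'beech',st[i],ce[i].round(1),onz(c,*ce[i],.036).round(3))
    m=cv2.inRange(h,(0,0,150),(180,40,255)); k,_,st,ce=cv2.connectedComponentsWithStats(m)
    for i in range(1,k):
        if 100<st[i,4]<2500: print(n,'white',st[i],ce[i].round(1),onz(c,*ce[i],.09).round(3),onz(c,*ce[i],.03).round(3))
E
```

```text
top beech [494   0   3   8  10] [494.8   3.7] [ 1.526 -0.971  0.036]
top beech [ 248  127   48   36 1383] [271.3 144.2] [ 0.805 -0.017  0.036]
top beech [420 186  23  29 373] [431.7 202.7] [ 0.615 -0.614  0.036]
top beech [441 186   4   5  11] [442.2 187.8] [ 0.674 -0.657  0.036]
top beech [184 191   9   9  51] [188.4 195. ] [0.595 0.273 0.036]
top beech [447 193   5   4   9] [449.1 194.8] [ 0.649 -0.683  0.036]
top beech [448 202   5   4  13] [450.2 203.1] [ 0.618 -0.685  0.036]
top beech [445 205   6   8  33] [447.  208.4] [ 0.597 -0.672  0.036]
top beech [192 236   9   9  64] [195.9 240.2] [0.435 0.231 0.036]
top beech [508 246   4  58 118] [510.3 267.8] [ 0.39  -0.906  0.036]
top beech [ 45 305   6  10  30] [ 47.6 309.8] [0.158 0.736 0.036]
top beech [ 20 317  29  27 396] [ 37.4 327.5] [0.094 0.766 0.036]
top beech [467 367  29  17 343] [479.2 375.7] [ 0.016 -0.773  0.036]
top beech [  0 375   8   9  40] [  2.5 380.2] [-0.099  0.875  0.036]
top white [156   0  25  13 210] [167.1   5.7] [1.354 0.429 0.09 ] [1.403 0.45  0.03 ]
top white [211   0  61  15 551] [237.8   7. ] [1.358 0.
[... 2033 characters left out ...]
235 0.036]
scene beech [355 232  13  11  93] [360.8 237.2] [0.602 0.277 0.036]
scene beech [  0 244  23  38 444] [  7.2 259.7] [ 0.988 -0.507  0.036]
scene white [ 152  128   55   42 1149] [178.6 152.9] [ 0.57  -0.253  0.09 ] [ 0.53  -0.287  0.03 ]
scene white [243 166  37  31 853] [260.8 181.1] [ 0.572 -0.009  0.09 ] [ 0.532 -0.024  0.03 ]
scene white [123 184  17  26 128] [130.9 194.3] [ 0.735 -0.3    0.09 ] [ 0.708 -0.337  0.03 ]
scene white [411 226  11  18 115] [415.4 233.3] [0.573 0.391 0.09 ] [0.534 0.406 0.03 ]
scene white [423 232  14  12 131] [429.5 237.7] [0.573 0.424 0.09 ] [0.533 0.442 0.03 ]
scene white [424 261  38   9 260] [441.1 265.4] [0.634 0.459 0.09 ] [0.599 0.479 0.03 ]
```

View pics/m1.png

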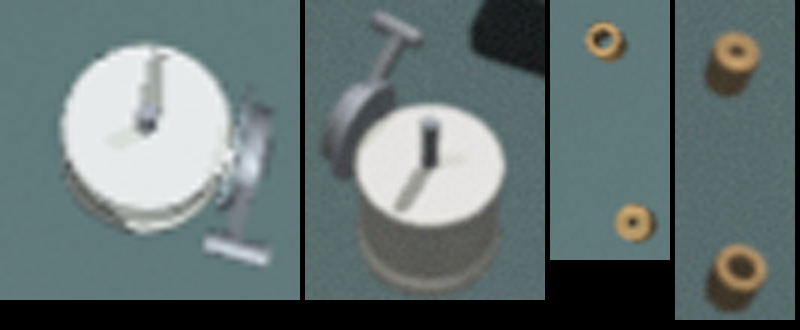

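The montage shows that the sleeve at top (188,195) has the wide bore and the one at (196,240) the narrow bore. The post base is near top (267.5,203.5). The bar is near top (282.7,224.5) and scene (253.3,146.8).

```bash
python3 - <<'E'
from h import *
t=grab('top');s=grab('scene')
def tri(u,v):
    d1=ray(t,*u);d2=ray(s,*v);d1/=np.linalg.norm(d1);d2/=np.linalg.norm(d2)
    k=np.linalg.lstsq(np.c_[d1,-d2],s['E']-t['E'],rcond=None)[0]
    a=t['E']+k[0]*d1;b=s['E']+k[1]*d2; return ((a+b)/2).round(4),np.linalg.norm(a-b).round(4)
print('bar',tri((282.7,224.5),(253.3,146.8)))
print('tip',tri((268,201),(261.2,170.5)))
print('topc',onz(t,267.5,203,.09),onz(s,(430-305)/4+230,165/4+140,.09))
print('shift to A', toolshift([.597,.275,.26]))
E
```

```text
bar (array([ 0.4959, -0.0642,  0.1201]), np.float64(0.0044))
tip (array([ 0.5699, -0.0118,  0.1326]), np.float64(0.0039))
topc [ 0.57167842 -0.01294016  0.09      ] [ 0.5721414  -0.00809364  0.09      ]
shift to A [-0.18923518  0.46885802  0.04256539]
```

Emit:
step_arm --pt "-0.024 0.058 0.005 0 0" --pt "-0.047 0.117 0.01 0 0" --pt "-0.071 0.175 0.015 0 0" --pt "-0.095 0.234 0.02 0 0" --pt "-0.118 0.292 0.025 0 0" --pt "-0.142 0.351 0.03 0 0" --pt "-0.165 0.41 0.036 0 0" --pt "-0.189 0.469 0.042 0 0"

```text
t: 1.35
ee_pos: [0.5931, 0.2789, 0.2614]
tcp_rot: [-2.569, -1.808, -0.001]
contact_force: [0.2, -0.1, -0.7]
width: 0.092
```

```bash
python3 - <<'E'
from h import *
c=grab('wrist'); im=c['image']; cv2.imwrite('pics/w1.png',im)
s=robot.get_state(); print(s['t'],s['ee_pos'],R.from_rotvec(s['tcp_rot']).as_matrix().round(3).tolist())
m=cv2.inRange(cv2.cvtColor(im,cv2.COLOR_BGR2HSV),(8,70,60),(28,255,255))
k,_,st,ce=cv2.connectedComponentsWithStats(m)
for i in range(1,k):
    if st[i,4]>80: print(st[i],ce[i])
print('expect A top',proj(c,[.597,.275,.036]))
E
```

```text
1.4 [0.59952583 0.26940914 0.26064243] [[0.348, 0.937, 0.005], [0.937, -0.348, -0.006], [-0.004, 0.007, -1.0]]
[ 140   21   42   42 1167] [160.28106255  41.29220223]
[245 167  32  37 764] [260.51439791 185.29842932]
[ 39 264  38  63 988] [ 53.29554656 294.52327935]
[445 264  38  63 943] [468.14634146 295.45811241]
[433 337  79  13 426] [483.65492958 343.29812207]
[118 341  26  11 146] [131.86986301 347.37671233]
[237 348 195   6 403] [338.70471464 351.04466501]
expect A top [259.71788704 185.93333591]
```

View pics/w1.png

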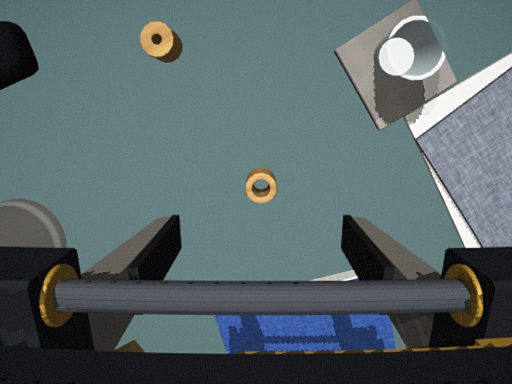

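The wrist view confirms it: the wide-bore sleeve is at (261,187), centred between the fingers. The narrow one is at (157,40), with its small hole visible.

```bash
python3 - <<'E'
from h import *
c=grab('wrist'); im=c['image']
s=robot.get_state(); print(s['t'],s['ee_pos'])
m=cv2.inRange(cv2.cvtColor(im,cv2.COLOR_BGR2HSV),(8,60,40),(28,255,255))
m[215:]=0
for q in cv2.findContours(m,cv2.RETR_EXTERNAL,cv2.CHAIN_APPROX_NONE)[0]:
    if cv2.contourArea(q)<200: continue
    x,y,w,h=cv2.boundingRect(q); print(x,y,w,h, cv2.minEnclosingCircle(q))
    # bottom-most w x w part of the blob = top face 
    for z in (.036,): print(onz(c,x+w/2,y+h-w/2,z), onz(c,x+w/2,y+w/2,z))
print(proj(c,[.597,.275,.036]),proj(c,[.597,.275,0.]))
E
```

```text
1.45 [0.59705277 0.2718208  0.26069073]
253 157 32 36 ((268.5, 174.7941131591797), 17.857332229614258)
[0.59895545 0.27570588 0.036     ] [0.5952177  0.27707266 0.036     ]
146 9 42 43 ((166.56703186035156, 29.98044776916504), 23.08721351623535)
[0.44131916 0.23612058 0.036     ] [0.44053737 0.23645742 0.036     ]
[267.63225293 175.4073101 ] [267.11249721 168.7074047 ]
```

Emit:
step_arm --pt "0 0.001 0.04 0 0" --pt "0 0.001 0.085 0 0" --pt "0 0.001 0.13 0 0" --pt "0 0.001 0.158 0 0" --pt "0 0.001 0.165 0 0.2" --pt "0 0.001 0.165 0 1" --pt "0 0.001 0.165 0 1" --pt "0 0.001 0.165 0 1" --newtons 15

```text
t: 2.45
ee_pos: [0.5933, 0.2803, 0.0979]
tcp_rot: [2.569, 1.807, 0.004]
contact_force: [-0.5, -0.2, 0.0]
width: 0.0541
```

Emit:
step_arm --pt "0 0 0 0 1" --pt "0 0 0 0 1" --pt "0 0 0 0 1" --pt "0 0 0 0 1" --pt "0 0 -0.02 0 1" --pt "0 0 -0.06 0 1" --pt "0 0 -0.11 0 1" --pt "0 0 -0.15 0 1"

```text
t: 3.45
ee_pos: [0.593, 0.28, 0.2498]
tcp_rot: [2.569, 1.807, 0.004]
contact_force: [-0.3, -0.3, -0.0]
width: 0.0323
```

```bash
python3 - <<'E'
from h import *
for i in range(4):
    s=robot.get_state(); grab('wrist') if i<3 else 0; print(s['t'],s['ee_pos'],s['width'],s['contact_force'],s['joint_velocities'].round(2) if hasattr(s['joint_velocities'],'round') else '')
print(R.from_rotvec(s['tcp_rot']).as_matrix().round(3).tolist())
s=robot.get_state(); c=grab('wrist')
P=np.array([.5715,-.011,.135]); print(proj(c,P),toolshift([.5715,-.011,.28]))
cv2.imwrite('pics/w2.png',c['image'])
E
```

```text
3.45 [0.59299471 0.28002544 0.2497697 ] 0.03231268329447872 [-0.25632285 -0.26110373 -0.01154078] [-0.03 -0.36  0.04 -0.2   0.05  0.57 -0.04]
3.5 [0.5951336  0.28099273 0.25555501] 0.032188473070548264 [2.18821837 0.6208     2.73578938] [ 0.01  0.03  0.   -0.   -0.01 -0.12  0.01]
3.55 [0.59497682 0.28093895 0.25321127] 0.032348635592067555 [ 0.07847378 -0.18264803 -1.01231717] [ 0.    0.06 -0.01  0.06 -0.   -0.04  0.  ]
3.6 [0.59382362 0.28045936 0.25033857] 0.031719701680419043 [-0.5511869  -1.68595465 -1.26789747] [ 0.    0.05 -0.01  0.05 -0.   -0.01  0.  ]
[[0.338, 0.941, 0.006], [0.941, -0.338, 0.003], [0.005, 0.004, -1.0]]
[-92.18743813 306.49351703] [-0.28106241  0.07834957 -0.03235793]
```

The sleeve is held at 32 mm width. I'll move to beside the post, at a height that clears it, and measure post and sleeve together.

Emit:
step_arm --pt "-0.045 0.022 -0.01 0 1" --pt "-0.09 0.044 -0.015 0 1" --pt "-0.14 0.068 -0.015 0 1" --pt "-0.19 0.093 -0.015 0 1" --pt "-0.24 0.117 -0.015 0 1" --pt "-0.282 0.137 -0.015 0 1" --pt "-0.282 0.137 -0.015 0 1" --pt "-0.282 0.137 -0.015 0 1"

```text
t: 4.65
ee_pos: [0.6257, -0.0311, 0.2602]
tcp_rot: [-2.568, -1.807, 0.002]
contact_force: [-0.1, 0.5, -0.7]
width: 0.032
```

```bash
python3 - <<'E'
from h import *
c=grab('wrist'); c=grab('wrist'); im=c['image']
s=robot.get_state(); print(s['t'],s['ee_pos'],R.from_rotvec(s['tcp_rot']).as_matrix().round(3).tolist())
cv2.imwrite('pics/w3.png',cv2.resize(im,(768,576)))
print('tip pred',proj(c,[.571,-.011,.135]),'base',proj(c,[.571,-.011,.09]))
T=R.from_rotvec(s['tcp_rot']).as_matrix()
for dz in (.062,.098): print('sleeve axis pred',proj(c,s['ee_pos']+T@[0,0,dz]))
E
```

```text
4.75 [ 0.62593942 -0.02985811  0.26062091] [[0.336, 0.942, -0.001], [0.942, -0.336, 0.001], [0.0, -0.002, -1.0]]
tip pred [262.1418249  125.76752724] base [261.96332654 123.34100478]
sleeve axis pred [264.05053372 252.76589447]
sleeve axis pred [263.53913166 226.79847672]
```

View pics/w3.png

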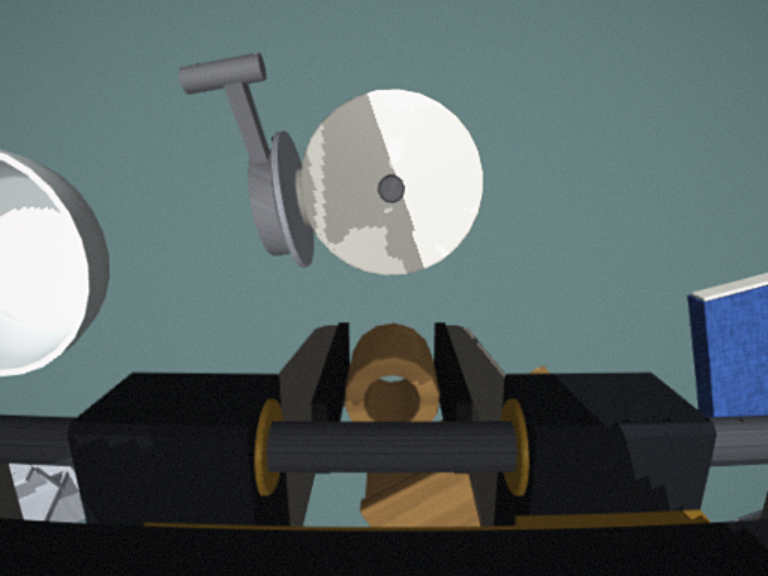

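The wrist view (1.5x scale) shows the post tip at (391,188) and the sleeve's top hole at (393,397), slightly low, so the sleeve sits off-centre along tool y. Sleeve bottom front edge is at row 325, and the bar is at (222,73).

```bash
python3 - <<'E'
from h import *
from scipy.optimize import least_squares
s=robot.get_state(); c=grab('wrist'); M=np.array(c['mount']); c['E'],c['Q']=M[:3,3],M[:3,:3]  # work in tool frame
def toz(u,v,z): return onz(c,u,v,z)
print('hole',toz(262,264.7,.062),toz(262,264.7,.065))
f=lambda p:[proj(c,[p[0],p[1],p[2]])[0]-262,proj(c,[p[0],p[1],p[2]])[1]-264.7,proj(c,[p[0],p[1]-.016,p[2]+.036])[1]-216.5]
r=least_squares(f,[0,0,.062]);print('sleeve top in tool',r.x,r.cost)
print('post tip in tool', [toz(260.7,125.3,s['ee_pos'][2]-.135)], s['ee_pos'])
E
```

```text
hole [-0.00065315  0.00655345  0.062     ] [-0.00064599  0.00808792  0.065     ]
sleeve top in tool [-0.00061018  0.01576804  0.08001522] 1.6155871338926322e-27
post tip in tool [array([-0.00133459, -0.05808296,  0.12562091])] [ 0.62593942 -0.02985811  0.26062091]
```

Emit:
step_arm --pt "-0.0 -0.025 0 0 1" --pt "-0.001 -0.05 0 0 1" --pt "-0.001 -0.0655 0 0 1" --pt "-0.001 -0.0655 0.01 0 1" --pt "-0.001 -0.0655 0.018 0 1" --pt "-0.001 -0.0655 0.022 0 1" --pt "-0.001 -0.0655 0.022 0 1" --pt "-0.001 -0.0655 0.022 0 1"

```text
t: 5.8
ee_pos: [0.5646, -0.0108, 0.2394]
tcp_rot: [2.57, 1.807, 0.0]
contact_force: [0.2, 0.1, 0.0]
width: 0.0322
```

```bash
python3 - <<'E'
from h import *
c=grab('wrist'); c=grab('wrist'); im=c['image']
s=robot.get_state(); print(s['t'],s['ee_pos'],s['contact_force'],toolshift([.571,-.011,.233]))
a=cv2.resize(im[120:300,170:350],None,fx=3,fy=3,interpolation=cv2.INTER_CUBIC)
b=grab('scene');p=proj(b,[.571,-.011,.14]).astype(int); q=cv2.resize(b['image'][p[1]-40:p[1]+40,p[0]-20:p[0]+20],None,fx=6,fy=6,interpolation=cv2.INTER_CUBIC)
W=np.zeros((540,790,3),np.uint8);W[:540,:540]=a;W[:480,545:785]=q
cv2.imwrite('pics/w4.png',W)
E
```

```text
5.9 [ 0.56453389 -0.01069515  0.23958961] [-0.8452434   0.02047477 -0.81400168] [0.00189862 0.00618505 0.00659294]
```

View pics/w4.png

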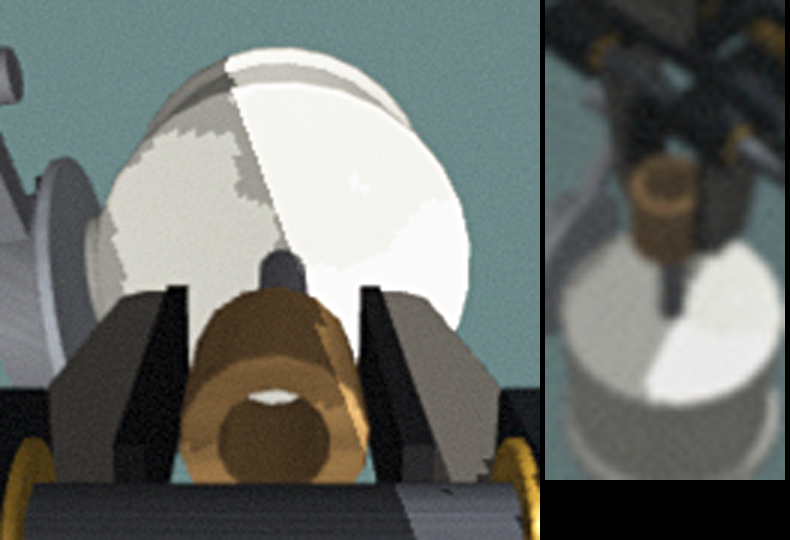

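The sleeve hangs just above the post. The post reads about 2 mm to tool +x of the sleeve axis and about 1.5 mm to tool -y, in both the wrist and scene crops. I'll correct that and start down.

Emit:
step_arm --pt "0.0018 -0.0015 0 0 1" --pt "0.0018 -0.0015 0.003 0 1" --pt "0.0018 -0.0015 0.006 0 1" --pt "0.0018 -0.0015 0.009 0 1" --pt "0.0018 -0.0015 0.012 0 1" --pt "0.0018 -0.0015 0.014 0 1" --pt "0.0018 -0.0015 0.016 0 1" --pt "0.0018 -0.0015 0.016 0 1"

```text
t: 6.95
ee_pos: [0.5634, -0.0084, 0.2232]
tcp_rot: [-2.57, -1.807, 0.0]
contact_force: [-0.0, 0.4, -0.9]
width: 0.0318
```

No resistance 10 mm below the tip, so the sleeve is over the post. Continuing down.

Emit:
step_arm --pt "0 0 0.006 0 1" --pt "0 0 0.012 0 1" --pt "0 0 0.018 0 1" --pt "0 0 0.023 0 1" --pt "0 0 0.028 0 1" --pt "0 0 0.031 0 1" --pt "0 0 0.034 0 1" --pt "0 0 0.034 0 1"

```text
t: 7.95
ee_pos: [0.5634, -0.0084, 0.1892]
tcp_rot: [-2.569, -1.807, 0.0]
contact_force: [-0.1, 0.3, -0.5]
width: 0.0317
```

Emit:
step_arm --pt "0 0 0.001 0 0.52" --pt "0 0 0.001 0 0.52" --pt "0 0 0.001 0 0.52" --pt "0 0 -0.01 0 0.52" --pt "0 0 -0.03 0 0.52" --pt "0 0 -0.05 0 0.52" --pt "0 0 -0.07 0 0.52" --pt "0 0 -0.09 0 0.52"

```text
t: 8.95
ee_pos: [0.5635, -0.0085, 0.281]
tcp_rot: [2.569, 1.807, 0.001]
contact_force: [-0.5, -0.1, -0.2]
width: 0.0441
```

```bash
python3 - <<'E'
from h import *
b=grab('scene');p=proj(b,[.571,-.011,.11]).astype(int); q=cv2.resize(b['image'][p[1]-40:p[1]+40,p[0]-40:p[0]+40],None,fx=5,fy=5,interpolation=cv2.INTER_CUBIC)
w=grab('wrist')
cv2.imwrite('pics/s5.png',np.hstack([q,cv2.resize(w['image'],(534,400))])[:, :800])
s=robot.get_state();print(s['ee_pos'],s['width'],s['t'],R.from_rotvec(s['tcp_rot']).as_matrix().round(3).tolist(),toolshift([.4385,.2345,.26]))
E
```

```text
[ 0.5647222  -0.00848848  0.28229323] 0.04432910239193958 9.05 [[0.338, 0.941, 0.005], [0.941, -0.338, 0.0], [0.002, 0.005, -1.0]] [ 0.18593704 -0.20106574  0.02173512]
```

View pics/s5.png

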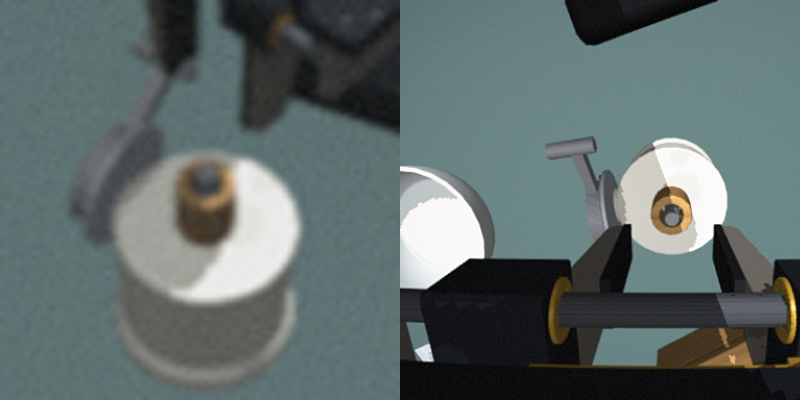

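The sleeve stands flat on the ceramic with the post protruding from it. Next I'll fetch the narrow sleeve.

Emit:
step_arm --pt "0.031 -0.033 0 0 0.3" --pt "0.067 -0.071 0.004 0 0.1" --pt "0.104 -0.11 0.008 0 0" --pt "0.14 -0.149 0.014 0 0" --pt "0.172 -0.183 0.02 0 0" --pt "0.188 -0.2 0.022 0 0" --pt "0.188 -0.2 0.05 0 0" --pt "0.188 -0.2 0.07 0 0"

```text
t: 10.05
ee_pos: [0.4381, 0.2363, 0.2082]
tcp_rot: [-2.569, -1.809, 0.001]
contact_force: [-0.3, 0.1, -0.1]
width: 0.0918
```

```bash
python3 - <<'E'
from h import *
c=grab('wrist'); c=grab('wrist'); im=c['image']
s=robot.get_state(); print(s['t'],s['ee_pos'],s['width'])
m=cv2.inRange(cv2.cvtColor(im,cv2.COLOR_BGR2HSV),(8,60,40),(28,255,255))
for q in cv2.findContours(m,cv2.RETR_EXTERNAL,cv2.CHAIN_APPROX_NONE)[0]:
    if cv2.contourArea(q)<200: continue
    x,y,w,h=cv2.boundingRect(q); P=onz(c,x+w/2,y+h-w/2,.036); print(x,y,w,h,P,toolshift([P[0],P[1],.095],s))
E
```

```text
10.15 [0.43746288 0.23545244 0.20727387] 0.0917375859654363
237 337 275 18 [0.48582451 0.31661387 0.036     ] [0.09314109 0.01841782 0.11187925]
444 264 40 63 [0.6000068  0.37472737 0.036     ] [0.18640927 0.10625558 0.11128698]
39 264 39 63 [0.47426589 0.01935164 0.036     ] [-0.19054943  0.10795823  0.11267374]
241 170 39 44 [0.43510387 0.23381268 0.036     ] [-0.00192578 -0.00134944  0.112286  ]
```

Emit:
step_arm --pt "-0.002 -0.001 0.04 0 0" --pt "-0.002 -0.001 0.08 0 0" --pt "-0.002 -0.001 0.102 0 0.1" --pt "-0.002 -0.001 0.108 0 1" --pt "-0.002 -0.001 0.108 0 1" --pt "-0.002 -0.001 0.108 0 1" --pt "-0.002 -0.001 0.108 0 1" --pt "-0.002 -0.001 0.108 0 1"

```text
t: 11.15
ee_pos: [0.4374, 0.2347, 0.1019]
tcp_rot: [2.57, 1.807, 0.002]
contact_force: [0.0, -0.2, -1.0]
width: 0.0345
```

Emit:
step_arm --pt "0 0 0 0 1" --pt "0 0 0 0 1" --pt "0 0 0 0 1" --pt "0 0 -0.02 0 1" --pt "0 0 -0.06 0 1" --pt "0 0 -0.11 0 1" --pt "0 0 -0.15 0 1" --pt "0 0 -0.16 0 1"

```text
t: 12.15
ee_pos: [0.438, 0.2351, 0.2637]
tcp_rot: [2.57, 1.807, 0.007]
contact_force: [1.3, 0.1, 0.3]
width: 0.0314
```

```bash
python3 - <<'E'
from h import *
t=grab('top')
m=cv2.inRange(cv2.cvtColor(t['image'],cv2.COLOR_BGR2HSV),(0,0,125),(180,40,255)); m[:195]=0;m[250:]=0;m[:,:315]=0;m[:,375:]=0
q=max(cv2.findContours(m,cv2.RETR_EXTERNAL,cv2.CHAIN_APPROX_NONE)[0],key=cv2.contourArea); e=cv2.minEnclosingCircle(q); print(e,onz(t,*e[0],.052))
s=robot.get_state(); print(s['t'],s['ee_pos'],s['width'],R.from_rotvec(s['tcp_rot']).as_matrix().round(3).tolist()); P=onz(t,*e[0],.052); print(toolshift([P[0],P[1],s['ee_pos'][2]]))
E
```

```text
((343.51055908203125, 222.08351135253906), 22.66769027709961) [ 0.52525302 -0.28395183  0.052     ]
12.2 [0.43783439 0.23494665 0.26337983] 0.031225264611726988 [[0.338, 0.941, 0.003], [0.941, -0.338, 0.002], [0.003, 0.002, -1.0]]
[-0.45878475  0.2577084  -0.00076288]
```

Emit:
step_arm --pt "-0.03 0.017 -0.04 0 1" --pt "-0.08 0.045 -0.04 0 1" --pt "-0.134 0.076 -0.04 0 1" --pt "-0.188 0.106 -0.04 0 1" --pt "-0.242 0.137 -0.04 0 1" --pt "-0.296 0.167 -0.04 0 1" --pt "-0.35 0.198 -0.04 0 1" --pt "-0.404 0.228 -0.04 0 1"

```text
t: 13.2
ee_pos: [0.5148, -0.2243, 0.2993]
tcp_rot: [-2.568, -1.806, 0.003]
contact_force: [1.5, -0.2, -0.9]
width: 0.0316
```

Emit:
step_arm --pt "-0.04 0.022 0 0 1" --pt "-0.054 0.031 0.02 0 1" --pt "-0.054 0.031 0.05 0 1" --pt "-0.054 0.031 0.07 0 1" --pt "-0.054 0.031 0.09 0 1" --pt "-0.054 0.031 0.1 0 1" --pt "-0.054 0.031 0.1 0 1" --pt "-0.054 0.031 0.1 0 1"

```text
t: 14.2
ee_pos: [0.5263, -0.2842, 0.2017]
tcp_rot: [2.569, 1.807, 0.0]
contact_force: [-0.3, -0.5, -0.2]
width: 0.0311
```

```bash
python3 - <<'E'
from h import *
w=grab('wrist');t=grab('scene'); s=robot.get_state(); print(s['t'],s['ee_pos'],s['width'],s['contact_force'],toolshift([.527,-.284,.111]))
q=cv2.resize(t['image'][90:190,130:230],None,fx=4,fy=4)
cv2.imwrite('pics/w6.png',np.hstack([q,cv2.resize(w['image'],(534,400))])[:,:800])
E
```

```text
14.3 [ 0.52648328 -0.28417938  0.20212209] 0.03151045642106532 [-0.5696415   0.12353905 -0.36298754] [0.00034772 0.0002982  0.09112258]
```

View pics/w6.png

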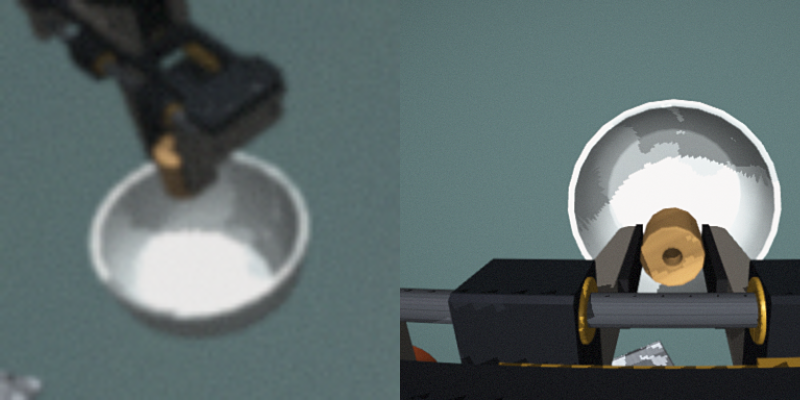

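The narrow sleeve is held above the bowl, centred in both views. Lowering and releasing.

Emit:
step_arm --pt "0 0 0.03 0 1" --pt "0 0 0.055 0 1" --pt "0 0 0.075 0 1" --pt "0 0 0.085 0 1" --pt "0 0 0.089 0 1" --pt "0 0 0.089 0 1" --pt "0 0 0.089 0 0.52" --pt "0 0 0.089 0 0.52"

```text
t: 15.3
ee_pos: [0.5265, -0.2842, 0.113]
tcp_rot: [2.569, 1.807, 0.001]
contact_force: [-0.3, -0.5, 0.2]
width: 0.0437
```

Emit:
step_arm --pt "0 0 0 0 0.52" --pt "0 0 -0.03 0 0.52" --pt "0 0 -0.08 0 0.52" --pt "0 0 -0.13 0 0.6" --pt "0 0 -0.17 0 0.8" --pt "0 0 -0.17 0 1" --pt "0 0 -0.17 0 1" --pt "0 0 -0.17 0 1"

```text
t: 16.3
ee_pos: [0.5255, -0.2836, 0.2808]
tcp_rot: [-2.568, -1.806, 0.002]
contact_force: [0.1, -0.1, 0.4]
width: 0.0004
```

```bash
python3 - <<'E'
from h import *
w=grab('wrist');t=grab('scene'); s=robot.get_state(); print(s['t'],s['ee_pos'],s['width'],s['contact_force'])
c=np.array([.571,-.011,0])
for y in (-10,-12,-14):
    r=R.from_euler('z',y,degrees=True).as_matrix(); print(y,[proj(w,c+r@[-.061,-.066+d,.120]).round(1).tolist() for d in (-.018,0,.018)], (c+r@[-.061,-.066,.12]).round(4))
q=cv2.resize(t['image'][110:210,140:290],None,fx=3,fy=3); W=np.zeros((576,768,3),np.uint8)
cv2.imwrite('pics/w7.png',np.hstack([np.vstack([q,np.zeros((84,450,3),np.uint8)])[:, :260+190],cv2.resize(w['image'][:,50:400],None,fx=1,fy=1)]))
E
```

```text
16.4 [ 0.52567927 -0.28378155  0.2810594 ] 0.0006558227476988397 [0.3504268  0.18096442 0.17131202]
-10 [[499.6, 76.6], [521.3, 73.5], [542.4, 70.5]] [ 0.4995 -0.0654  0.12  ]
-12 [[502.2, 72.3], [523.9, 70.0], [544.9, 68.0]] [ 0.4976 -0.0629  0.12  ]
-14 [[504.8, 68.0], [526.4, 66.7], [547.4, 65.6]] [ 0.4958 -0.0603  0.12  ]
```

View pics/w7.png

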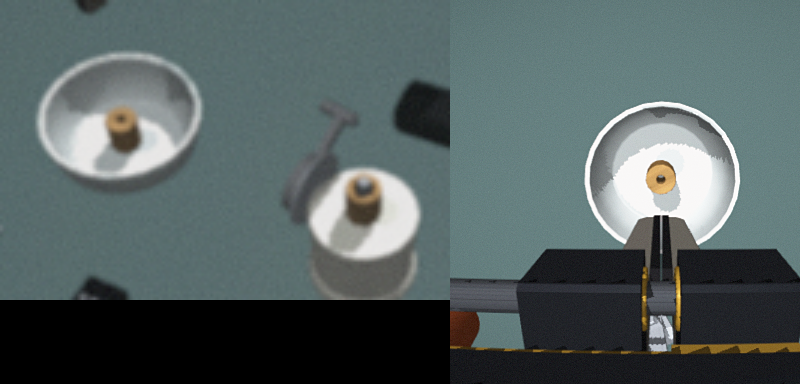

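The narrow sleeve stands upright in the bowl's middle, and the wide one is on the post with the tip showing. Now I'll locate the bar, using the earlier wrist view with bar ends (186,79) and (261,68) at 1.5x.

```bash
python3 - <<'E'
from h import *
c=grab('wrist'); M=np.array(c['mount']); T=np.eye(4)
T[:3,:3]=[[0.336,0.942,-0.001],[0.942,-0.336,0.001],[0,-0.002,-1]];T[:3,3]=[.62594,-.02986,.26062]
G=T@M; c['E'],c['Q']=G[:3,3],G[:3,:3]
a=onz(c,186/1.5,79/1.5,.12);b=onz(c,261/1.5,68/1.5,.12); m=(a+b)/2; d=b-a
yaw=np.degrees(np.arctan2(d[1],d[0]))-90; tip=onz(c,391/1.5,188/1.5,.135)
print(a,b,m,np.linalg.norm(d),yaw,tip,m-tip)
s=robot.get_state(); ca=np.degrees(np.arctan2((m-tip)[1],(m-tip)[0]))+132.7; print('yaw by vector',ca)
r=R.from_euler('z',-12.,degrees=True).as_matrix()
for out in (.061,.066,.070): print(out,tip+r@[-out,-.066,0], toolshift((tip+r@[-out,-.066,0])*[1,1,0]+[0,0,s['ee_pos'][2]],s))
E
```

```text
[ 0.49516922 -0.08092167  0.12      ] [ 0.50289775 -0.04771956  0.12      ] [ 0.49903349 -0.06432062  0.12      ] 0.03408973185191787 -13.103527839066032 [ 0.57067205 -0.01150635  0.135     ] [-0.07163856 -0.05281427 -0.015     ]
yaw by vector -10.901157535319157
0.061 [ 0.49728287 -0.06338148  0.135     ] [ 1.97836621e-01 -1.01370441e-01  1.87370488e-04]
0.066 [ 0.49239213 -0.06234192  0.135     ] [ 1.97161353e-01 -1.06324624e-01  1.97005802e-04]
0.07 [ 0.48847954 -0.06151027  0.135     ] [ 0.19662114 -0.11028797  0.00020471]
```

The bar is at about (0.498,-0.064) and the yaw is about -12°. I'll move the closed fingers above it, biased outwards, and turn 8° to line up with the bar.

Emit:
step_arm --pt "0.04 -0.022 0 -4 1" --pt "0.09 -0.05 0 -8 1" --pt "0.14 -0.077 0 -8 1" --pt "0.18 -0.099 0.01 -8 1" --pt "0.197 -0.108 0.03 -8 1" --pt "0.197 -0.108 0.05 -8 1" --pt "0.197 -0.108 0.058 -8 1" --pt "0.197 -0.108 0.058 -8 1" --newtons 20

```text
t: 17.45
ee_pos: [0.4909, -0.0625, 0.2239]
tcp_rot: [-2.438, -1.981, 0.002]
contact_force: [0.4, -0.4, 0.1]
width: 0.0002
```

```bash
python3 - <<'E'
from h import *
w=grab('wrist');w=grab('wrist');t=grab('scene'); s=robot.get_state(); print(s['t'],s['ee_pos'],s['contact_force'],R.from_rotvec(s['tcp_rot']).as_matrix().round(3).tolist(),toolshift([.4904,-.0619,.214]))
q=cv2.resize(t['image'][115:205,220:290],None,fx=4,fy=4)
q=np.vstack([q,np.zeros((384-360,280,3),np.uint8)])
cv2.imwrite('pics/w8.png',np.hstack([q,w['image']]))
E
```

```text
17.6 [ 0.49149803 -0.06256044  0.22497592] [ 0.15188261  0.65818783 -0.02365573] [[0.205, 0.979, 0.001], [0.979, -0.205, -0.0], [0.0, 0.001, -1.0]] [ 0.00042004 -0.00122243  0.0109746 ]
```

View pics/w8.png

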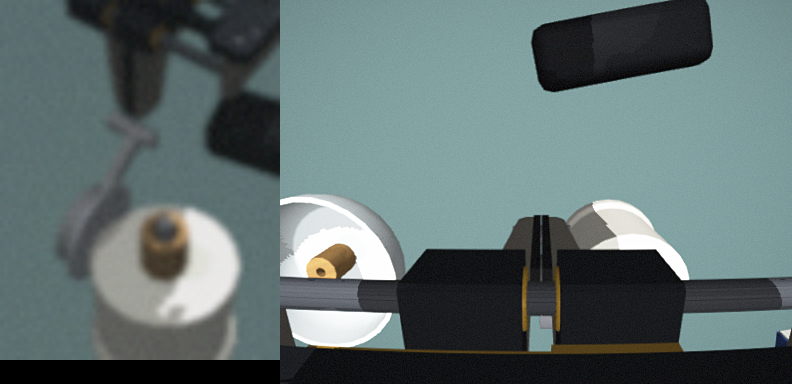

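The closed fingertips are right above the bar. Pressing in stages.

Emit:
step_arm --pt "0 0 0.006 0 1" --pt "0 0 0.01 0 1" --pt "0 0 0.013 0 1" --pt "0 0 0.016 0 1" --pt "0 0 0.019 0 1" --pt "0 0 0.022 0 1" --pt "0 0 0.024 0 1" --pt "0 0 0.024 0 1"

```text
t: 18.6
ee_pos: [0.4916, -0.0622, 0.2002]
tcp_rot: [2.436, 1.981, 0.001]
contact_force: [-0.2, -0.5, 1.1]
width: 0.0006
```

Emit:
step_arm --pt "0 0 0.004 0 1" --pt "0 0 0.008 0 1" --pt "0 0 0.012 0 1" --pt "0 0 0.016 0 1" --pt "0 0 0.02 0 1" --pt "0 0 0.024 0 1" --pt "0 0 0.028 0 1" --pt "0 0 0.03 0 1"

```text
t: 19.6
ee_pos: [0.4913, -0.0621, 0.1702]
tcp_rot: [2.437, 1.982, 0.001]
contact_force: [-2.0, 0.5, 4.6]
width: 0.0007
```

Emit:
step_arm --pt "0 0 0.004 0 1" --pt "0 0 0.008 0 1" --pt "0 0 0.012 0 1" --pt "0 0 0.016 0 1" --pt "0 0 0.019 0 1" --pt "0 0 0.021 0 1" --pt "0 0 0.022 0 1" --pt "0 0 0.022 0 1"

```text
t: 20.6
ee_pos: [0.492, -0.0622, 0.1487]
tcp_rot: [2.436, 1.981, 0.003]
contact_force: [0.7, 0.2, 4.4]
width: 0.0002
```

```bash
python3 - <<'E'
from h import *
w=grab('wrist');t=grab('scene');u=grab('top')
for i in range(3): s=robot.get_state(); print(s['t'],s['ee_pos'],s['contact_force']); grab('top')
q=cv2.resize(t['image'][130:190,220:280],None,fx=6,fy=6,interpolation=cv2.INTER_CUBIC)
c=np.array([.5707,-.0115,0]);r=R.from_euler('z',-12,degrees=True).as_matrix()
for th in (.9,1.05,1.2):
    a=np.pi/6-th; P=c+r@[-.07*np.cos(a),-.066,.085+.07*np.sin(a)]; print(th,P.round(4),'scene crop',((proj(t,P)-[220,130])*6).round(), 'top',((proj(u,P)-[250,190])*8).round())
    E=c+r@[-.07*np.cos(a),-.084,.085+.07*np.sin(a)];print('  outer end',((proj(t,E)-[220,130])*6).round())
v=cv2.resize(u['image'][190:235,250:300],None,fx=8,fy=8,interpolation=cv2.INTER_CUBIC)
cv2.imwrite('pics/w9.png',np.hstack([q,v]))
E
```

```text
20.75 [ 0.49153499 -0.06212485  0.1485846 ] [ 0.29612686 -0.34805992  5.01513   ]
20.8 [ 0.49141425 -0.0621135   0.14852929] [ 1.34802939 -0.75407181  4.72364428]
20.85 [ 0.49129165 -0.0620903   0.14848414] [0.93687794 0.28566349 4.88851867]
0.9 [ 0.4933 -0.0625  0.0593] scene crop [201. 182.] top [243. 301.]
  outer end [170. 165.]
1.05 [ 0.4978 -0.0635  0.0498] scene crop [196. 201.] top [245. 293.]
  outer end [165. 184.]
1.2 [ 0.5036 -0.0647  0.0412] scene crop [189. 220.] top [247. 282.]
  outer end [158. 203.]
```

View pics/w9.png

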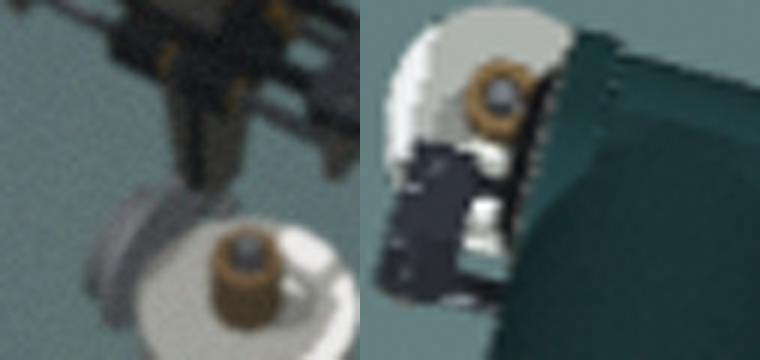

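The view shows the fingertip down on the lever (the bar itself is hidden behind disc and sleeve) and the sleeve still on the post. TCP z is 0.1485 with about 4.8 N; third click is expected near 0.144. I'll approach it in fine steps and watch the force.

Emit:
step_arm --pt "0 0 0.0005 0 1" --pt "0 0 0.001 0 1" --pt "0 0 0.001 0 1" --pt "0 0 0.001 0 1" --pt "0 0 0.001 0 1" --pt "0 0 0.001 0 1" --pt "0 0 0.001 0 1" --pt "0 0 0.001 0 1"

```text
t: 21.9
ee_pos: [0.4913, -0.0621, 0.1475]
tcp_rot: [2.437, 1.982, 0.001]
contact_force: [1.5, -0.1, 5.2]
width: 0.0007
```

Emit:
step_arm --pt "0 0 0.0005 0 1" --pt "0 0 0.001 0 1" --pt "0 0 0.001 0 1" --pt "0 0 0.001 0 1" --pt "0 0 0.001 0 1" --pt "0 0 0.001 0 1" --pt "0 0 0.001 0 1" --pt "0 0 0.001 0 1"

```text
t: 22.9
ee_pos: [0.4912, -0.0621, 0.1465]
tcp_rot: [2.437, 1.982, 0.001]
contact_force: [1.1, -0.0, 5.5]
width: 0.0003
```

Emit:
step_arm --pt "0 0 0.0005 0 1" --pt "0 0 0.001 0 1" --pt "0 0 0.001 0 1" --pt "0 0 0.001 0 1" --pt "0 0 0.001 0 1" --pt "0 0 0.001 0 1" --pt "0 0 0.001 0 1" --pt "0 0 0.001 0 1"

```text
t: 23.9
ee_pos: [0.4912, -0.0621, 0.1455]
tcp_rot: [2.437, 1.982, 0.001]
contact_force: [1.4, -1.3, 5.3]
width: 0.0006
```

```bash
python3 - <<'E'
from h import *
F=[];Z=[]
for i in range(6): s=robot.get_state(); F.append(s['contact_force']); Z.append(s['ee_pos']); grab('wrist')
print(s['t'],np.mean(F,0),np.mean(Z,0))
E
```

```text
24.15 [ 0.92509968 -0.51938137  5.6540085 ] [ 0.49121797 -0.06210012  0.14548278]
```

Force is rising gradually (4.8 to 5.6 N). I'll back off a few mm in stages to read the notch profile, staying well below the second click.

Emit:
step_arm --pt "0 0 -0.001 0 1" --pt "0 0 -0.003 0 1" --pt "0 0 -0.005 0 1" --pt "0 0 -0.005 0 1" --pt "0 0 -0.005 0 1" --pt "0 0 -0.005 0 1" --pt "0 0 -0.005 0 1" --pt "0 0 -0.005 0 1"

```text
t: 25.2
ee_pos: [0.4904, -0.062, 0.1501]
tcp_rot: [-2.436, -1.981, 0.002]
contact_force: [-4.8, 0.8, 2.9]
width: 0.0006
```

Emit:
step_arm --pt "0 0 -0.001 0 1" --pt "0 0 -0.002 0 1" --pt "0 0 -0.002 0 1" --pt "0 0 -0.002 0 1" --pt "0 0 -0.002 0 1" --pt "0 0 -0.002 0 1" --pt "0 0 -0.002 0 1" --pt "0 0 -0.002 0 1"

```text
t: 26.2
ee_pos: [0.4913, -0.0622, 0.1525]
tcp_rot: [2.437, 1.982, 0.001]
contact_force: [-1.2, -0.2, 2.5]
width: 0.0005
```

Emit:
step_arm --pt "0 0 -0.001 0 1" --pt "0 0 -0.002 0 1" --pt "0 0 -0.002 0 1" --pt "0 0 -0.002 0 1" --pt "0 0 -0.002 0 1" --pt "0 0 -0.002 0 1" --pt "0 0 -0.002 0 1" --pt "0 0 -0.002 0 1"

```text
t: 27.2
ee_pos: [0.4909, -0.0621, 0.1543]
tcp_rot: [-2.437, -1.982, 0.0]
contact_force: [-4.0, 0.6, 3.2]
width: 0.0005
```

Emit:
step_arm --pt "0 0 -0.001 0 1" --pt "0 0 -0.002 0 1" --pt "0 0 -0.003 0 1" --pt "0 0 -0.003 0 1" --pt "0 0 -0.003 0 1" --pt "0 0 -0.003 0 1" --pt "0 0 -0.003 0 1" --pt "0 0 -0.003 0 1"

```text
t: 28.2
ee_pos: [0.491, -0.0621, 0.1573]
tcp_rot: [-2.437, -1.982, 0.0]
contact_force: [-5.2, 0.9, 4.6]
width: 0.0001
```

The profile shows a peak near z=0.157 and lower, a minimum near 0.152, then a rise. That fits a notch centre at the geometric 30° below level (z≈0.144). Going back down to about 0.1445.

Emit:
step_arm --pt "0 0 0.002 0 1" --pt "0 0 0.0045 0 1" --pt "0 0 0.007 0 1" --pt "0 0 0.009 0 1" --pt "0 0 0.0105 0 1" --pt "0 0 0.0118 0 1" --pt "0 0 0.0125 0 1" --pt "0 0 0.0128 0 1"

```text
t: 29.2
ee_pos: [0.4931, -0.0624, 0.1454]
tcp_rot: [2.435, 1.98, 0.005]
contact_force: [1.8, -0.9, 5.4]
width: 0.0005
```

```bash
python3 - <<'E'
from h import *
F=[];Z=[]
for i in range(10): s=robot.get_state(); F.append(s['contact_force']); Z.append(s['ee_pos']); c=grab('scene')
print(s['t'],np.mean(F,0),np.mean(Z,0))
a=grab('scene')['image'];b=grab('top')['image']
cv2.imwrite('pics/fin.png',np.hstack([cv2.resize(a[100:220,140:300],None,fx=3,fy=3,interpolation=cv2.INTER_CUBIC),cv2.resize(b[180:260,300:380],None,fx=4,fy=4)[:, :320][:320].repeat(1,0) if 0 else cv2.resize(b[185:260,300:367],(320,360))]))
E
```

```text
29.65 [ 1.19508656 -0.46469725  5.55503337] [ 0.49308328 -0.06240275  0.14538838]
```

View pics/fin.png

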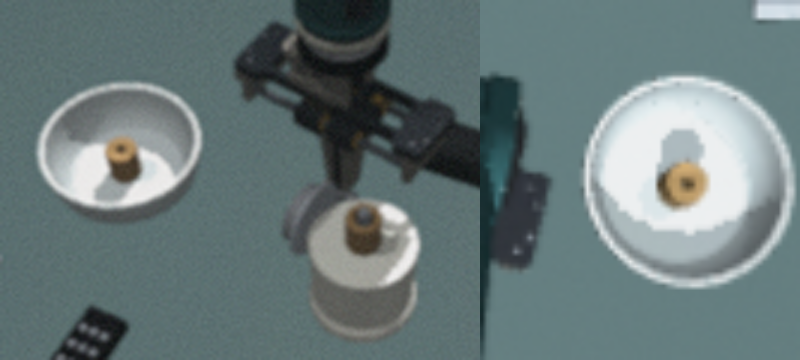

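All is in place. One last 0.7 mm nudge, hold, then hand in.

Emit:
step_arm --pt "0 0 0.0004 0 1" --pt "0 0 0.0007 0 1" --pt "0 0 0.0007 0 1" --pt "0 0 0.0007 0 1" --pt "0 0 0.0007 0 1" --pt "0 0 0.0007 0 1" --pt "0 0 0.0007 0 1" --pt "0 0 0.0007 0 1"

```text
t: 30.8
ee_pos: [0.493, -0.0624, 0.1446]
tcp_rot: [2.435, 1.98, 0.005]
contact_force: [0.8, 0.2, 5.0]
width: 0.0006
```

```bash
python3 - <<'E'
from h import *
s=robot.get_state(); print(s['t'],s['ee_pos'],s['contact_force']); print(ticket.sign_off())
E
```

```text
30.8 [ 0.49300378 -0.06235344  0.14464645] [0.78840017 0.21851852 5.0156774 ]
the job is handed in; nothing more can be done
None
```

The job was handed in at 30.8 s, with the arm still holding the lever at what I take to be the third click.

- **Sleeves:** The wide-bore sleeve slid down the post without resistance. It stands on the ceramic top with the post tip showing. The narrow-bore one stands upright in the bowl.
- **Lever:** The fingertips are 57 mm above the table on the bar, pushing with about 5 N. That gives a dial angle of about 1.04 rad against the nominal 1.05.
- **How sure the angle is:** I inferred it from fingertip height and from force, because the bar and studs were hidden in every picture. The force readings were noisy but fit a notch there. If the finger rests partly on the lever arm, the true angle could be about 0.03 rad higher.
- **One back-off:** While finding the notch I first pressed to about 1.02 rad, let the lever back up by about 12 mm (still past the second click), then pressed it down again.
- **Other objects:** I did not touch or move anything else. The last pictures covered only the area around the dispenser and the bowl.

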